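# Load fused glass blanks onto their slumping moulds

### The job

Get the kiln shelf ready for slumping: lay each of the four fused glass blanks on the clay mould of its own shape and size, centred, its sides lined up with the mould's, and resting flat on the rim. Set the glass down gently, without dropping it, and do not shove or tip the frit jar and the glue bottle standing among the blanks.

Things in the scene. Friction and masses are not known exactly. Their poses are not given: they have to be found in the camera images.
- glass_round_large: Fused glass blank, loose, lying flat on a grey fabric mat (3 mm thick, on the bench); 10 mm thick all over, rigid. Large blue disc, 56 mm in diameter, two pale stripes on top, 62 g. Origin: centre of its underside; z up out of its top face.
- glass_round_small: Fused glass blank, loose, lying flat on a grey fabric mat (3 mm thick, on the bench); 10 mm thick all over, rigid. Small amber-yellow disc, 40 mm in diameter, one brown stripe, 31 g. Origin: centre of its underside; z up out of its top face.
- glass_square: Fused glass blank, loose, lying flat on a grey fabric mat (3 mm thick, on the bench); 10 mm thick all over, rigid. Red square, 50 x 50 mm, yellow stripe, 62 g. Origin: centre of its underside; z up out of its top face; x and y parallel to its sides.
- glass_rect: Fused glass blank, loose, lying flat on a grey fabric mat (3 mm thick, on the bench); 10 mm thick all over, rigid. Green rectangle, 40 mm along its x axis and 76 mm along its y axis, pale stripes, 76 g. Origin: centre of its underside; z up out of its top face.
- mould_round_large: Slumping mould of red-brown clay, 28 mm tall, fixed on the pale grey kiln shelf (its top 14 mm above the bench); a level flat rim 11 mm wide surrounds a dish 10 mm deep. Large round mould, 66 mm outer diameter, dish 44 mm across. Origin: centre of its underside, 28 mm below the rim's top; z up. Belongs to the 56 mm blue disc.
- mould_round_small: Slumping mould of red-brown clay, 28 mm tall, fixed on the pale grey kiln shelf (its top 14 mm above the bench); a level flat rim 11 mm wide surrounds a dish 10 mm deep. Small round mould, 50 mm outer diameter, dish 28 mm across. Origin: centre of its underside, 28 mm below the rim's top; z up. Belongs to the 40 mm amber disc.
- mould_square: Slumping mould of red-brown clay, 28 mm tall, fixed on the pale grey kiln shelf (its top 14 mm above the bench); a level flat rim 11 mm wide surrounds a dish 10 mm deep. Square mould, 60 x 60 mm outside, dish 38 x 38 mm. Origin: centre of its underside, 28 mm below the rim's top; z up; x and y parallel to its sides. Belongs to the red square.
- mould_rect: Slumping mould of red-brown clay, 28 mm tall, fixed on the pale grey kiln shelf (its top 14 mm above the bench); a level flat rim 11 mm wide surrounds a dish 10 mm deep. Rectangular mould, 50 mm along its x axis and 86 mm along its y axis, dish 28 x 64 mm. Origin: centre of its underside, 28 mm below the rim's top; z up. Belongs to the green rectangle.
- frit_jar: Bystander: loose jar of grey-green glass frit with black lid and blank paper band, 54 mm in diameter, 76 mm tall, upright among the blanks on the mat. Origin: centre of its underside, z up.
- glue_bottle: Bystander: loose white glue bottle with a nozzle and a light blue band, 42 mm in diameter, 98 mm tall, upright among the blanks on the mat. Origin: centre of its underside, z up.
Mind the look-alikes: they are no part of the job. Leave any black look-alike of the glass_square alone.

How it is judged (in metres and radians):
At the end, for the whole second after the job is handed in: Each blank lies on its own mould: centres within 10 mm from above, underside at the rim (25 to 32 mm above the mould's underside), level within 0.09 rad, at rest; the square lined up within 0.2 rad (any quarter turn), the rectangle within 0.2 rad (either way round) (horizontal distance between glass_round_large and mould_round_large below 0.01 m and z of glass_round_large in the frame of mould_round_large between 0.025 and 0.032 m and angle between each of glass_round_large, glass_round_small, glass_square, glass_rect's own z axis and vertical below 0.09 rad and linear speed of each of glass_round_large, glass_round_small, glass_square, glass_rect below 0.02 m/s and angular speed of each of glass_round_large, glass_round_small, glass_square, glass_rect below 0.2 rad/s and horizontal distance between glass_round_small and mould_round_small below 0.01 m and z of glass_round_small in the frame of mould_round_small between 0.025 and 0.032 m and horizontal distance between glass_square and mould_square below 0.01 m and z of glass_square in the frame of mould_square between 0.025 and 0.032 m and horizontal distance between glass_rect and mould_rect below 0.01 m and z of glass_rect in the frame of mould_rect between 0.025 and 0.032 m and angle between the y axis of glass_rect and the y axis of mould_rect, either way round below 0.2 rad and (angle between the x axis of glass_square and the x axis of mould_square, either way round below 0.2 rad or angle between the x axis of glass_square and the y axis of mould_square, either way round below 0.2 rad)); the robot touches nothing.
It fails at once if the frit jar is shoved (over 30 mm) or tipped (over 0.35 rad) (distance of frit_jar from where it was at the start of the episode above 0.03 m or angle between frit_jar's own z axis and vertical above 0.35 rad).
It fails at once if the glue bottle is shoved (over 30 mm) or tipped (over 0.35 rad) (distance of glue_bottle from where it was at the start of the episode above 0.03 m or angle between glue_bottle's own z axis and vertical above 0.35 rad).
It fails at once if a glass blank is dropped or knocked flying: faster than 0.6 m/s (a fall of about 18 mm) with no finger on it ((linear speed of glass_round_large above 0.6 m/s and contact force between glass_round_large and the fingers below 0.05 N) or (linear speed of glass_round_small above 0.6 m/s and contact force between glass_round_small and the fingers below 0.05 N) or (linear speed of glass_square above 0.6 m/s and contact force between glass_square and the fingers below 0.05 N) or (linear speed of glass_rect above 0.6 m/s and contact force between glass_rect and the fingers below 0.05 N)).
It also fails if it takes over 99 s, if anything falls off the work surface, if the arm or the gripper's body presses on something with over 40 N, if the wrist force passes 120 N, or if a joint passes its speed limit or range.

### The arm

A 7-joint arm with a two-finger parallel gripper is mounted at the origin on the work surface. World frame = base frame: x ahead of the robot, y to its left, z up, the work surface at z = 0. Lengths are in m, angles in degrees, forces in N, time in s.
With the tool pointing down it reaches from about 0.425 to 0.875 m from the base axis. Payload 4.7 kg.
Tool frame: the origin (TCP) lies midway between the tips of the shut fingers; the grasp point (between the pads) lies 19 mm behind it; z points along the fingers, x is the direction in which the jaws open and shut, and the axes are right-handed (so a half turn about z gives the same grasp; the last joint's range is limited). The gripper opens to 87 mm and grips with 3 to 60 N. Pads are 19 mm wide; open, the fingers measure 117 mm over their backs; the gripper's body (75 mm by 190 mm) begins 51 mm behind the grasp point.
Start: joints at [-66.056, 18.392, -4.016, 83.108, 1.295, 78.541, -3.26], TCP at [0.255, 0.598, 0.185] pointing down, gripper open.
Joint ranges: [-163.93, 163.93], [-17.29, 119.83], [-79.2, 71.16], [3.27, 140.29], [-89.18, 269.18], [5.43, 117.66], [-154.24, 154.24]. Speed limits (degrees/s): [147.25, 147.25, 180, 180, 180, 180, 180].

### API

Orientations are given as [roll, pitch, yaw] about the fixed x, y, z axes, in that order (R = Rz(yaw) Ry(pitch) Rx(roll)).
In Python, from cell import telemetry, optics, env gives the robot as it stands.
- The arm moves only by the tool arm_command, never from a script. Its arguments are lists of equal length, an entry for each row: "translation": the shift along the tool's x, y, z in cm, a list of three; "twist": the turn about the tool's z in degrees. In form: {"translation": [[x, y, z], ...], "twist": [twist, ...]}. A call has 1 to 10 rows; each row shifts and turns the pose as measured when the row begins, along the tool's axes as they then stand; what a row does not reach is not made up. A row lasts 1/8 s, in which the tool goes at most 62.5 mm and 10.7 degrees, less where a joint would pass 70% of its speed; a pose out of reach is approached as far as the arm can. A call is refused whole if a number of a shift passes 6.25 or a number of a turn 10.7, either way. A call with a gripper value outside its range is refused whole. "grip" is the opening in per cent of the stroke, from 0 (shut) to 100 (fully open), set as the call begins (left out, the last holds). The fingers move at their own pace and stop on an object; "force" is the grip in N (left out, the last holds). Time passes only in rows, so rows that do not move let the fingers close. It gives the time, the measured TCP pose, the force and the opening at its end, in the units of the state.
- telemetry.get_obs(): the state, without advancing time (a new reading comes with each control period).
- optics.read_camera(name): name is "side" or "top"; returns a dict with "img" (480x640x3 uint8, blue, green, red), "fx", "fy", "cx", "cy" (pixels), "extrinsics" (4x4, takes a point from camera to world coordinates). Camera axes: x right, y up, looking along -z (the intrinsics and any distortion apply to the point x, -y, -z); pixel columns grow to the right and rows downward; lengths in m; the calibration is good to about 2 mm. A picture is of the moment at which its call begins. There is no depth.
- env.sign_off(): hands the job in, once; it reports no verdict.
The state is a dict: "time_s": time; "qpos": joint angles; "joint_velocities": joint speeds; "effort": joint torques, N m; "tool_pos": TCP position; "tool_rot": TCP orientation; "force": force on the tool from outside, world axes, zero at the start; "wrist_torque": the same for the moment, N m; "grip_width": finger opening in m.
Only numpy, scipy, OpenCV 4.12 (cv2) and the standard library are available. Lean on these libraries where they do the work, as an engineer would, in place of code of your own. Each camera call takes 0.05 s, during which the arm holds its last target. There are 200 camera calls.

## Working session

There is one attempt and no reset: what is moved stays moved. The work goes in short steps, Python scripts to look and compute and a tool call to move; the robot and the scene stay as the last step left them, time stands still between calls to the robot, and variables do not carry over. Pictures are saved under pics/ and viewed, about 12 in all and at most 16, crops included, and the job is handed in when it is done.

Besides the shell and the picture viewer there is one more tool, called after ">>>" as name([rows], argument=value, ...), one row to a line, values as JSON. arm_command: Moves the arm, as the interface text tells. Its arguments: {"type":"object","properties":{"translation":{"type":"array","items":{"type":"array","items":{"type":"number"}}},"twist":{"type":"array","items":{"type":"number"}},"grip":{"type":"number"},"force":{"type":"number"}},"required":["translation","twist"]}

```bash
mkdir -p pics; ls; python3 - <<'E'
from cell import telemetry, optics, env
import cv2, numpy as np
s=telemetry.get_obs(); print(s)
for n in ("top","side"):
    c=optics.read_camera(n); cv2.imwrite(f"pics/{n}0.png",c["img"])
    np.savez(f"{n}0.npz",**{k:np.array(v) for k,v in c.items()})
    print(n,{k:(np.round(v,4).tolist() if k!="img" else 0) for k,v in c.items()})
E
```

```text
pics
{'time_s': 0.0, 'qpos': array([-66.05648813,  18.43717464,  -4.01567852,  83.17418954,
         1.29323357,  78.53937006,  -3.25932658]), 'joint_velocities': array([-0.01055409, -0.07672194, -0.16574897,  0.00377568, -0.11459726,
       -0.05421693, -0.00669268]), 'effort': array([ 4.83170794e-06, -4.91280627e+01, -4.03932156e-01, -3.12527525e+01,
       -6.40359591e-02,  4.34924173e-02,  1.37326665e-04]), 'tool_pos': array([0.25518878, 0.59714931, 0.18368918]), 'tool_rot': array([1.79996103e+02, 1.05592115e-01, 6.68666786e+01]), 'force': array([-0.52952239,  0.16291033,  0.03085985]), 'wrist_torque': array([-0.01669268, -0.00346829, -0.01592807]), 'grip_width': 0.0870069436043802}
top {'img': 0, 'fx': 615.9449, 'fy': 615.9449, 'cx': 326.672, 'cy': 246.171, 'extrinsics': [[0.0394, 0.9764, -0.2121, 0.1662], [-0.9992, 0.0379, -0.0114, -0.1494], [-0.0031, 0.2124, 0.9772, 1.5611], [0.0, 0.0, 0.0, 1.0]]}
side {'img': 0, 'fx': 564.1184, 'fy': 564.1184, 'cx': 329.8456, 'cy': 241.8779, 'extrinsics': [[0.7012, 0.5212, -0.4866, -0.1299], [-0.7128, 0.4951, -0.4968, -0.7578], [-0.018, 0.6951, 0.7187, 0.9415], [0.0, 0.0, 0.0, 1.0]]}
```

View pics/top0.png

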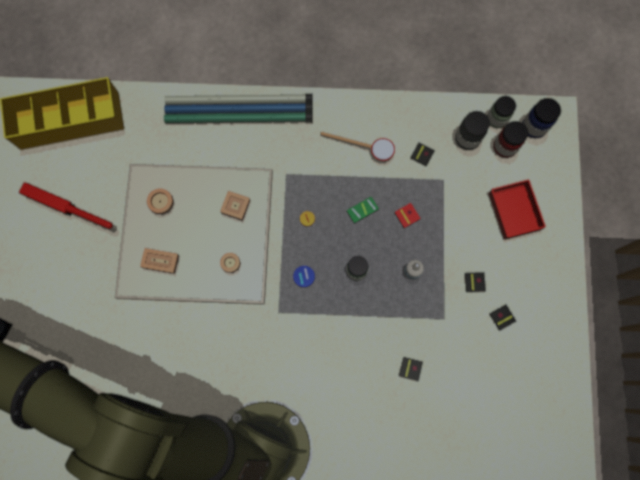

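View pics/side0.png

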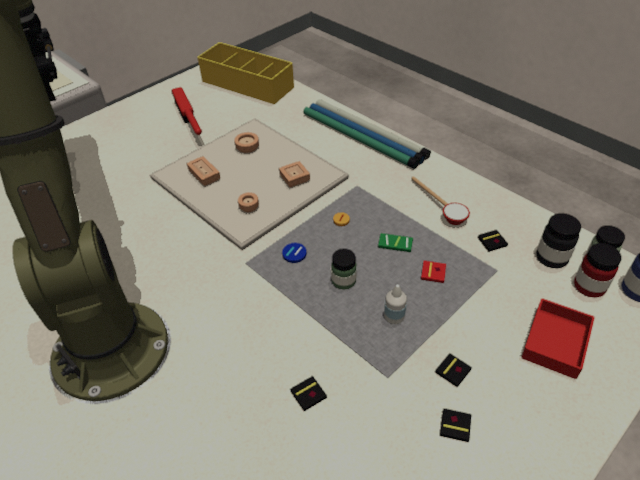

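Top view: the candidates are the red square at (407,215), with black look-alikes at (423,154), (475,282), (502,317) and (411,369) and a red tray at (517,209). The blue disc is at (304,276), amber at (307,218) and green at (362,210). Moulds: large round (160,201), square (235,206), rectangle (160,260), small round (230,263). The jar is at (357,267) and the bottle at (414,269).

```bash
cat > h.py <<'E'
import cv2, numpy as np
def load(n): return dict(np.load(n+".npz"))
def ray(c,uv,z):
    uv=np.atleast_2d(uv).astype(float)
    d=np.c_[(uv[:,0]-c["cx"])/c["fx"],-(uv[:,1]-c["cy"])/c["fy"],-np.ones(len(uv))]@c["extrinsics"][:3,:3].T
    o=c["extrinsics"][:3,3]; return (o+d*((z-o[2])/d[:,2])[:,None])[:,:2]
def proj(c,p):
    p=np.atleast_2d(p); E=c["extrinsics"]; q=(p-E[:3,3])@E[:3,:3]
    return np.c_[c["cx"]+c["fx"]*q[:,0]/-q[:,2], c["cy"]-c["fy"]*q[:,1]/-q[:,2]]
R={"blue":((105,110,60),(130,255,255)),"amber":((14,130,120),(30,255,255)),"green":((50,110,50),(85,255,255)),"red":((172,130,110),(6,255,255)),"mould":((2,60,90),(18,190,255))}
def mask(img,k):
    h=cv2.cvtColor(img,cv2.COLOR_BGR2HSV); lo,hi=R[k]
    if lo[0]>hi[0]: return cv2.inRange(h,(0,)+lo[1:],hi)|cv2.inRange(h,lo,(179,255,255))
    return cv2.inRange(h,lo,hi)
def blobs(c,k,z,roi,amin=15):
    m=mask(c["img"],k); P=np.array(roi)
    mm=np.zeros_like(m); cv2.fillPoly(mm,[P.astype(np.int32)],255)
    m=cv2.morphologyEx(m&mm,cv2.MORPH_CLOSE,np.ones((5,5)))
    out=[]
    for q in cv2.findContours(m,cv2.RETR_EXTERNAL,cv2.CHAIN_APPROX_NONE)[0]:
        if cv2.contourArea(q)<amin: continue
        w=ray(c,q[:,0,:],z)
        r=cv2.minAreaRect((w*1000).astype(np.float32))
        hull=cv2.convexHull(q); M=cv2.moments(hull)
        ctr=ray(c,[M["m10"]/M["m00"],M["m01"]/M["m00"]],z)[0]*1000
        out.append((q[:,0].mean(0).round(1).tolist(),"box",np.round(r[0],1).tolist(),np.round(r[1],1).tolist(),round(r[2],1),"cen",ctr.round(1).tolist()))
    return out
E
python3 - <<'E'
from h import *
ro={"top":([(279,174),(446,178),(446,320),(278,314)],[(130,163),(274,168),(267,305),(114,300)]),
"side":([(357,185),(497,272),(388,364),(245,264)],[(250,118),(350,177),(243,243),(148,177)])}
for n in ro:
    c=load(n+"0"); print(n)
    for k in R:
        for b in blobs(c,k,0.0415 if k=="mould" else .0125,ro[n][k=="mould"]): print(k,*b)
# jar / bottle tops
print("jar lid", ray(load("top0"),[357,266],.076), ray(load("side0"),[344,257],.074))
print("bottle", ray(load("top0"),[415,267],.085), ray(load("side0"),[396,292],.085))
ims=[load("top0")["img"][160:325,110:450],load("side0")["img"][120:365,150:500]]
cv2.imwrite("pics/crop.png",np.vstack([cv2.resize(ims[0],(680,330),interpolation=3),cv2.resize(ims[1][:135],(680,262),interpolation=3)]))
E
```

```text
top
blue [303.6, 276.0] box [422.6, -76.6] [51.6, 51.0] 2.5 cen [422.6, -75.9]
amber [306.8, 218.2] box [573.9, -76.0] [35.0, 33.8] 2.5 cen [574.6, -76.6]
amber [404.4, 215.8] box [590.5, -330.4] [36.6, 5.3] 32.2 cen [591.2, -330.1]
green [362.4, 209.3] box [604.0, -220.2] [37.0, 72.8] 32.8 cen [604.0, -219.9]
red [407.1, 214.8] box [593.7, -337.1] [48.2, 48.3] 31.6 cen [593.6, -337.1]
mould [229.6, 262.3] box [444.8, 110.6] [47.6, 45.8] 47.8 cen [445.4, 110.5]
mould [158.9, 260.2] box [443.5, 289.1] [87.7, 51.2] 82.0 cen [443.7, 289.0]
mould [234.6, 205.0] box [594.4, 108.4] [62.3, 61.4] 73.2 cen [594.6, 108.2]
mould [159.0, 200.3] box [600.1, 304.1] [65.2, 63.0] 48.0 cen [599.7, 303.2]
side
blue [293.8, 251.7] box [421.4, -77.1] [52.5, 52.7] 43.6 cen [421.1, -78.1]
amber [429.7, 269.3] box [589.6, -331.8] [38.5, 4.9] 31.6 cen [588.8, -332.2]
amber [341.0, 218.0] box [574.1, -79.1] [34.6, 38.2] 43.4 cen [574.0, -79.4]
green [395.7, 242.1] box [601.3, -224.3] [44.0, 74.3] 33.4 cen [601.1, -224.9]
red [433.4, 270.4] box [593.1, -338.9] [50.5, 48.7] 32.1 cen [592.7, -339.3]
mould [247.8, 199.8] box [446.4, 108.2] [51.9, 47.8] 51.0 cen [444.9, 107.1]
mould [294.8, 171.7] box [589.7, 99.9] [80.1, 68.7] 72.3 cen [593.1, 102.6]
mould [202.2, 168.4] box [439.0, 285.7] [95.6, 57.4] 81.8 cen [440.8, 285.2]
mould [246.2, 139.5] box [599.5, 301.0] [66.4, 64.9] 49.6 cen [598.9, 299.7]
jar lid [[ 0.44181331 -0.20822854]] [[ 0.44654097 -0.2102418 ]]
bottle [[ 0.44315202 -0.34895823]] [[ 0.44201107 -0.3536682 ]]
```

View pics/crop.png

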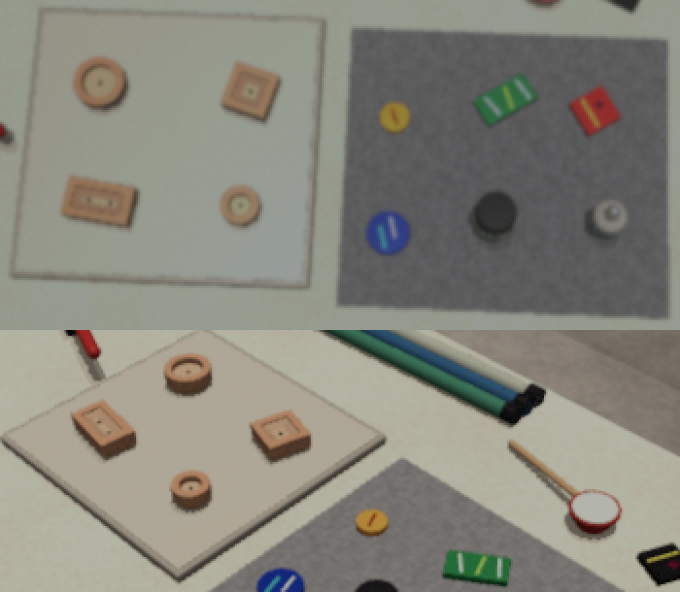

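The four blanks and moulds are found, and the red square is clearly the red one. The two views agree within 2–4 mm. Next is a row planner, then the amber disc first.

```bash
cat > plan.py <<'E'
import sys, json, numpy as np
from cell import telemetry
# usage: plan.py x y z yaw [step_cm] (mm,deg); prints rows in tool axes
x,y,z,yaw=map(float,sys.argv[1:5]); st=float(sys.argv[5]) if len(sys.argv)>5 else 5
s=telemetry.get_obs(); p=s["tool_pos"]*100; a=s["tool_rot"][2]
d=np.array([x,y,z])/10-p; da=(yaw-a+90)%180-90
if abs(s["tool_rot"][0])<90: print("tilted?")
n=max(int(np.ceil(max(np.linalg.norm(d)/st,abs(da)/9))),1)
T=[]
for i in range(n):
    c,q=np.cos(np.radians(a+da*i/n)),np.sin(np.radians(a+da*i/n)); e=d/n
    T.append([round(e[0]*c+e[1]*q,2),round(e[0]*q-e[1]*c,2),round(-e[2],2)])
print("t=%.2f"%s["time_s"],"pos mm",(p*10).round(1),"rot",s["tool_rot"].round(1),"F",s["force"].round(1),"w",round(s["grip_width"]*1000,1))
print(n,"rows",json.dumps(T),"twist",round(-da/n,2))
E
python3 plan.py 574 -78 120 -8
```

```text
t=0.10 pos mm [255.2 597.2 183.8] rot [1.80e+02 1.00e-01 6.69e+01] F [-0.4  0.3 -0.2] w 86.9
15 rows [[-3.3, 3.72, 0.43], [-2.97, 4.0, 0.43], [-2.61, 4.24, 0.43], [-2.23, 4.45, 0.43], [-1.83, 4.63, 0.43], [-1.43, 4.77, 0.43], [-1.0, 4.88, 0.43], [-0.58, 4.94, 0.43], [-0.14, 4.98, 0.43], [0.29, 4.97, 0.43], [0.72, 4.93, 0.43], [1.15, 4.84, 0.43], [1.56, 4.73, 0.43], [1.97, 4.57, 0.43], [2.36, 4.38, 0.43]] twist 4.99
```

>>> arm_command([
  [-3.3,3.7,0.2],
  [-3,4,0.2],
  [-2.6,4.2,0.2],
  [-2.2,4.5,0.4],
  [-1.8,4.6,0.4],
  [-1.4,4.8,0.4],
  [-1,4.9,0.4],
  [-0.6,4.9,0.4],
  [-0.1,5,0.4],
  [0.3,5,0.4],
], twist=[5,5,5,5,5,5,5,5,5,5], grip=70, force=15)

```text
time_s: 1.35
tool_pos: [0.4651, 0.1331, 0.1447]
tool_rot: [179.9, 0.4, 15.7]
force: [0.3, 0.2, 0.1]
grip_width: 0.0609
```

```bash
python3 plan.py 574 -78 90 -8
```

```text
t=1.35 pos mm [465.1 133.1 144.7] rot [179.9   0.4  15.7] F [0.3 0.2 0.1] w 60.9
5 rows [[0.95, 4.66, 1.09], [1.33, 4.56, 1.09], [1.71, 4.43, 1.09], [2.07, 4.28, 1.09], [2.41, 4.09, 1.09]] twist 4.75
```

Motion tracks well.

>>> arm_command([
  [0.9,4.7,1.1],
  [1.3,4.6,1.1],
  [1.7,4.4,1.1],
  [2.1,4.3,1.1],
  [2.4,4.1,1.1],
  [0,0,0],
], twist=[4.8,4.8,4.8,4.8,4.7,0])

```text
time_s: 2.1
tool_pos: [0.573, -0.092, 0.0867]
tool_rot: [179.6, 0.3, -9.3]
force: [-0.5, 0.6, -0.4]
grip_width: 0.0612
```

```bash
python3 plan.py 574 -78 5 -8 2
```

```text
t=2.10 pos mm [573.  -92.   86.7] rot [179.6   0.3  -9.3] F [-0.5  0.6 -0.4] w 61.2
5 rows [[-0.03, -0.28, 1.63], [-0.02, -0.28, 1.63], [-0.02, -0.28, 1.63], [-0.02, -0.28, 1.63], [-0.02, -0.28, 1.63]] twist -0.27
```

>>> arm_command([
  [0,-1,1],
  [0,-0.4,1],
  [0,0,1],
  [0,0,1],
  [0,0,0.6],
  [0,0,0],
], twist=[-1.3,0,0,0,0,0])

```text
time_s: 2.85
tool_pos: [0.5733, -0.0718, 0.0364]
tool_rot: [179.8, 0.5, -7.5]
force: [-0.6, 0.5, -0.7]
grip_width: 0.061
```

```bash
python3 plan.py 574 -78 5 -8 1
python3 - <<'E'
from cell import optics
import cv2
a=optics.read_camera("side")["img"]; b=optics.read_camera("top")["img"]
cv2.imwrite("pics/c1.png",cv2.hconcat([cv2.resize(a[150:290,270:410],(400,400),interpolation=3),cv2.resize(b[150:290,240:380],(400,400),interpolation=3)]))
E
```

```text
t=2.85 pos mm [573.3 -71.8  36.4] rot [179.8   0.5  -7.5] F [-0.6  0.5 -0.7] w 61.0
4 rows [[0.04, 0.15, 0.78], [0.04, 0.15, 0.78], [0.04, 0.15, 0.78], [0.04, 0.15, 0.78]] twist 0.12
```

View pics/c1.png

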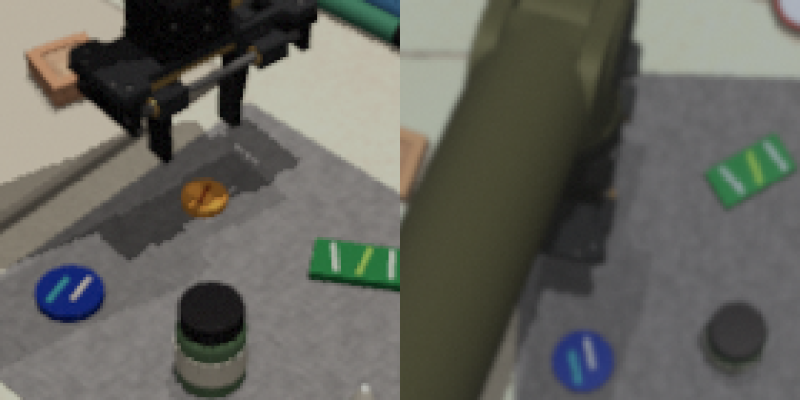

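>>> arm_command([
  [0,0.4,0.6],
  [0,0.2,0.6],
  [0,0,0.6],
  [0,0,0.5],
  [0,0,0.3],
  [0,0,0],
], twist=[0,0,0,0,0,0])

```text
time_s: 3.7
tool_pos: [0.5733, -0.079, 0.0098]
tool_rot: [179.8, 0.4, -7.6]
force: [-0.7, 0.6, 0.0]
grip_width: 0.0609
```

```bash
python3 plan.py 574 -78 5 -8 1
python3 - <<'E'
from h import *
c=load("side0")
print(proj(c,[[.5733,-.0718,.0364],[.6033,-.0758,.0364],[.5433,-.0678,.0364]]).round(1))
E
```

```text
t=3.70 pos mm [573.3 -79.    9.8] rot [179.8   0.4  -7.6] F [-0.7  0.6  0. ] w 60.9
1 rows [[0.06, -0.11, 0.48]] twist 0.42
[[338.5 209.3]
 [348.4 203.9]
 [328.3 214.8]]
```

```bash
python3 - <<'E'
from cell import optics
import cv2
from h import *
c=optics.read_camera("side");a=c["img"]
cv2.imwrite("pics/c2.png",cv2.resize(a[160:260,285:405],(720,600),interpolation=3))
print(proj(c,[.5733,-.079,.0098]))
E
```

```text
[[340.71521213 218.92114257]]
```

View pics/c2.png

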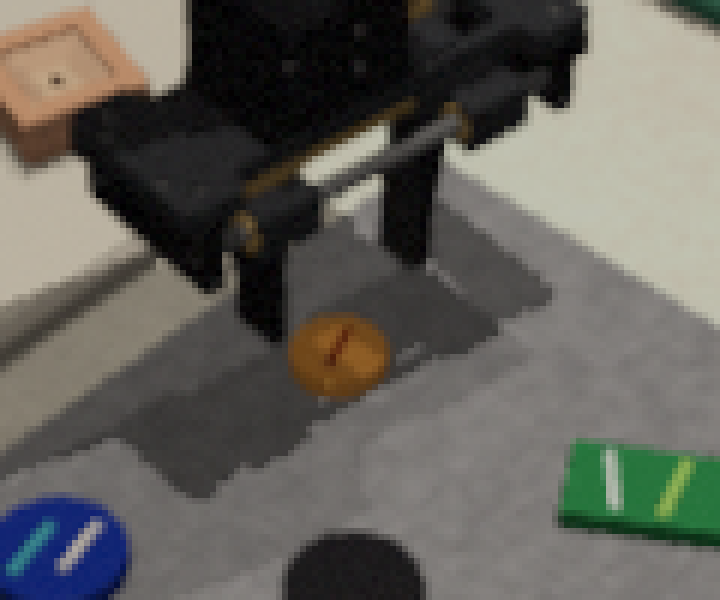

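```bash
python3 - <<'E'
from cell import optics
import cv2
from h import *
c=optics.read_camera("top");a=c["img"]
cv2.imwrite("pics/c3.png",cv2.resize(cv2.convertScaleAbs(a[170:270,255:375],alpha=2),(720,600),interpolation=3))
print(proj(c,[[.5733,-.079,.0098],[.6033,-.083,.0098],[.5433,-.075,.0098]]))
s=optics.read_camera("side")
for z in (.01,.037): print(z,ray(s,[[330,216.7],[353.7,204.7]],z))
E
```

```text
[[307.67741597 219.02964093]
 [309.73421966 207.98304541]
 [305.60433466 230.16365961]]
0.01 [[ 0.56103401 -0.05512519]
 [ 0.63149644 -0.06733451]]
0.037 [[ 0.54100765 -0.07549093]
 [ 0.6094278  -0.08734638]]
```

View pics/c3.png

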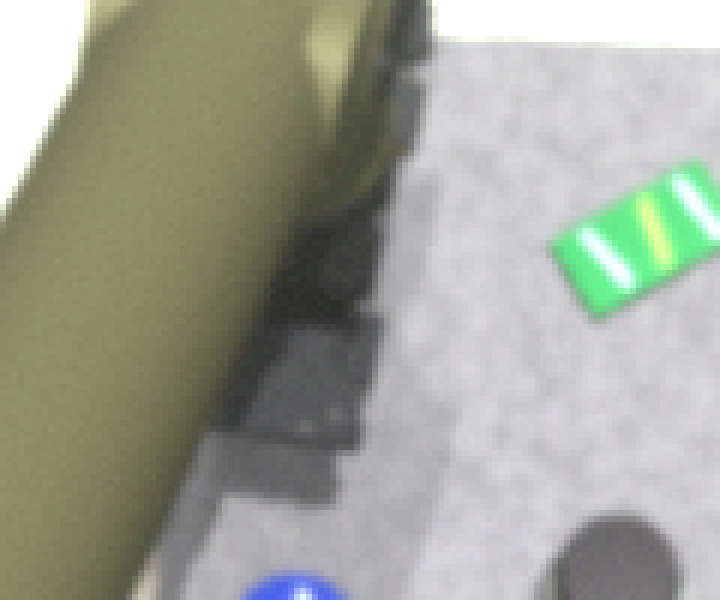

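Both fingertips triangulate at the reported xy, but they look about 27 mm higher than the reported TCP. That could be fingers that extend as they shut, or an offset. I'll descend in small guarded steps and watch the force.

>>> arm_command([
  [0,0,0.2],
  [0,0,0.2],
  [0,0,0.1],
  [0,0,0],
], twist=[0,0,0,0], grip=56)

```text
time_s: 4.35
tool_pos: [0.5739, -0.079, 0.0053]
tool_rot: [179.8, 0.3, -7.6]
force: [-0.9, -0.1, 0.0]
grip_width: 0.0493
```

```bash
python3 - <<'E'
from cell import optics,telemetry
from h import *
c=optics.read_camera("side");a=c["img"]
p=telemetry.get_obs()["tool_pos"]; print(p,proj(c,p))
d=(a.max(2)<45).astype(np.uint8)
# dark pixel lowest rows per column around TCP
for u in range(322,362,2):
    r=np.where(d[180:222,u])[0]; print(u,(r.max()+180) if len(r) else None,end="; ")
E
```

```text
[ 0.57397086 -0.07892346  0.00532667] [[340.89341452 220.11720216]]
322 202; 324 201; 326 203; 328 213; 330 215; 332 217; 334 215; 336 200; 338 199; 340 198; 342 182; 344 181; 346 180; 348 204; 350 206; 352 206; 354 201; 356 188; 358 None; 360 186;
```

>>> arm_command([
  [0,0,0],
  [0,0,0],
  [0,0,0],
  [0,0,0],
], twist=[0,0,0,0], grip=40, force=10)

```text
time_s: 4.9
tool_pos: [0.5741, -0.0789, 0.0055]
tool_rot: [179.8, 0.3, -7.6]
force: [0.5, 1.0, 0.2]
grip_width: 0.035
```

```bash
python3 - <<'E'
from cell import optics,telemetry
from h import *
c=optics.read_camera("side");a=c["img"]
s=telemetry.get_obs();p=s["tool_pos"]; print(p,s["grip_width"],proj(c,p))
print([ (b[0],b[6]) for b in blobs(c,"amber",.0125,[(325,200),(365,200),(365,235),(325,235)])])
cv2.imwrite("pics/c4.png",cv2.resize(a[180:240,300:380],(800,600),interpolation=3))
E
```

```text
[ 0.57410404 -0.07896402  0.00548118] 0.034943601504004 [[340.94380397 220.05076352]]
[]
```

View pics/c4.png

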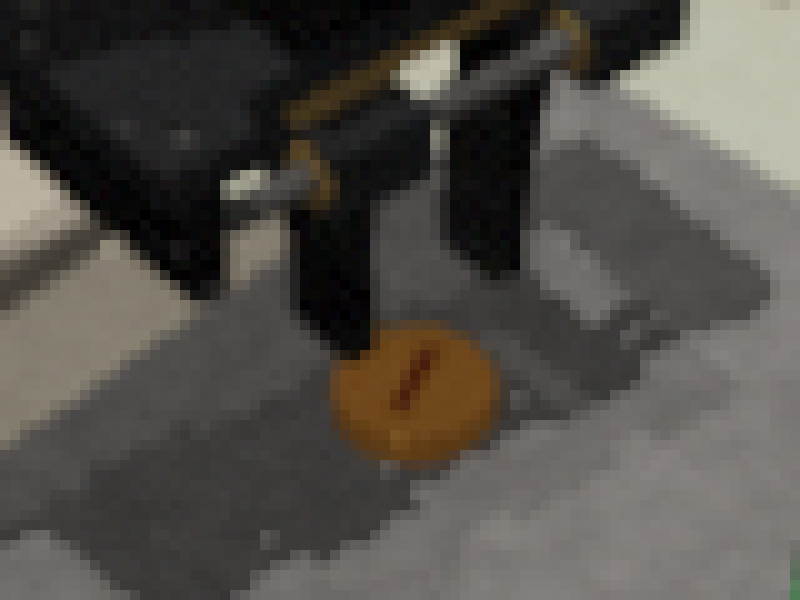

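The fingers shut to 35 mm above the disc with no contact, so the tips really are about 27 mm above the reported TCP z. I'll reopen, go down by that offset with guards, and recheck.

>>> arm_command([
  [0,0,0],
  [0,0,0],
  [0,0,0.4],
  [0,0,0.4],
  [0,0,0.4],
  [0,0,0.2],
  [0,0,0],
], twist=[0,0,0,0,0,0,0], grip=64)

```text
time_s: 5.82
tool_pos: [0.5736, -0.079, -0.01]
tool_rot: [179.8, 0.3, -7.6]
force: [0.4, 0.2, -0.9]
grip_width: 0.0558
```

```bash
cat > tips.py <<'E'
from cell import optics,telemetry
from h import *
c=optics.read_camera("side");a=c["img"]
s=telemetry.get_obs();p=s["tool_pos"]; e=proj(c,p)[0]; print("t",s["time_s"],p,s["force"],s["grip_width"],e)
u0,v0=map(int,e)
d=(a.max(2)<45)
for u in range(u0-22,u0+22,2):
    r=np.where(d[v0-40:v0+8,u])[0]; print(u,(r.max()+v0-40) if len(r) else None,end="; ")
E
python3 tips.py
```

```text
t 5.875 [ 0.57369879 -0.07897177 -0.00985471] [-0.12849761  1.07966599 -0.31089674] 0.05558786475894979 [340.8544836  224.72420193]
318 214; 320 215; 322 213; 324 208; 326 217; 328 220; 330 221; 332 222; 334 206; 336 205; 338 204; 340 189; 342 188; 344 187; 346 186; 348 207; 350 209; 352 210; 354 210; 356 199; 358 None; 360 184;
```

>>> arm_command([
  [0,0,0.3],
  [0,0,0.3],
  [0,0,0.3],
  [0,0,0],
], twist=[0,0,0,0])

```text
time_s: 6.38
tool_pos: [0.5738, -0.079, -0.0193]
tool_rot: [179.8, 0.3, -7.6]
force: [0.8, 0.1, 0.1]
grip_width: 0.0558
```

>>> arm_command([
  [0,0,0.2],
  [0,0,0],
], twist=[0,0])

```text
time_s: 6.62
tool_pos: [0.5739, -0.079, -0.0214]
tool_rot: [179.8, 0.3, -7.6]
force: [-0.2, 1.1, 0.8]
grip_width: 0.0556
```

>>> arm_command([
  [0,0,0.2],
  [0,0,0],
], twist=[0,0])

```text
time_s: 6.88
tool_pos: [0.574, -0.079, -0.0235]
tool_rot: [179.8, 0.3, -7.6]
force: [-0.9, 0.7, 0.5]
grip_width: 0.0554
```

```bash
python3 tips.py
```

```text
t 6.925 [ 0.57407321 -0.07902585 -0.02334056] [-0.37708601  0.20400812  0.47533954] 0.05592336881695183 [340.998808   228.62930413]
318 218; 320 219; 322 218; 324 213; 326 222; 328 224; 330 226; 332 226; 334 211; 336 210; 338 209; 340 194; 342 193; 344 191; 346 190; 348 211; 350 213; 352 214; 354 214; 356 203; 358 188; 360 188;
```

>>> arm_command([
  [0,0,0.1],
  [0,0,0.1],
  [0,0,0],
], twist=[0,0,0])

```text
time_s: 7.3
tool_pos: [0.5741, -0.0791, -0.0254]
tool_rot: [179.8, 0.3, -7.6]
force: [-0.9, -0.4, 0.3]
grip_width: 0.0557
```

>>> arm_command([
  [0,0,0.1],
  [0,0,0.1],
  [0,0,0],
], twist=[0,0,0])

```text
time_s: 7.68
tool_pos: [0.5741, -0.079, -0.0275]
tool_rot: [179.8, 0.2, -7.6]
force: [0.4, -1.1, 0.1]
grip_width: 0.0553
```

>>> arm_command([
  [0,0,0.1],
  [0,0,0.1],
  [0,0,0],
], twist=[0,0,0])

```text
time_s: 8.05
tool_pos: [0.5741, -0.079, -0.0297]
tool_rot: [179.8, 0.2, -7.6]
force: [-0.5, 0.4, -0.9]
grip_width: 0.0557
```

>>> arm_command([
  [0,0,0.1],
  [0,0,0.1],
  [0,0,0],
], twist=[0,0,0])

```text
time_s: 8.43
tool_pos: [0.5741, -0.0791, -0.0318]
tool_rot: [179.8, 0.3, -7.6]
force: [-0.0, -0.7, 0.7]
grip_width: 0.0556
```

```bash
python3 tips.py
```

```text
t 8.475 [ 0.57414661 -0.0790754  -0.03176547] [ 0.841409   -0.1448875  -1.30613047] 0.056057931575529324 [341.04718499 231.07734325]
319 221; 321 222; 323 215; 325 216; 327 225; 329 227; 331 229; 333 228; 335 213; 337 212; 339 211; 341 196; 343 195; 345 194; 347 212; 349 214; 351 216; 353 217; 355 216; 357 202; 359 None; 361 198;
```

>>> arm_command([
  [0,0,0],
  [0,0,0],
  [0,0,0],
  [0,0,0],
  [0,0,0],
], twist=[0,0,0,0,0], grip=30, force=10)

```text
time_s: 9.1
tool_pos: [0.5742, -0.0791, -0.0317]
tool_rot: [179.8, 0.2, -7.6]
force: [-0.6, -0.3, -0.7]
grip_width: 0.0397
```

Gripped at 39.7 mm. The grasp z reads −31.7 with the underside at 3 mm, so the rim (42 mm) should read about +7. Lifting.

>>> arm_command([
  [0,0,-0.5],
  [0,0,-1],
  [0,0,-2],
  [0,0,-2],
  [0,0,-2],
  [0,0,-1],
  [0,0,0],
], twist=[0,0,0,0,0,0,0], force=15)

```text
time_s: 9.98
tool_pos: [0.5764, -0.0793, 0.0621]
tool_rot: [179.9, -0.0, -7.6]
force: [0.8, -0.3, -0.6]
grip_width: 0.0397
```

```bash
python3 plan.py 445 109.5 50 0 4;  python3 - <<'E'
from cell import optics
from h import *
c=optics.read_camera("side")
for z in (.0125,.085,.1,.115): print([ (b[0],b[3],b[6]) for b in blobs(c,"amber",z,[(320,150),(365,150),(365,235),(320,235)])])
E
```

```text
t=9.97 pos mm [576.4 -79.3  62.1] rot [179.9  -0.   -7.6] F [ 0.8 -0.3 -0.6] w 39.7
6 rows [[-2.59, -2.83, 0.2], [-2.52, -2.89, 0.2], [-2.46, -2.94, 0.2], [-2.39, -2.99, 0.2], [-2.33, -3.05, 0.2], [-2.26, -3.1, 0.2]] twist -1.27
[]
[]
[]
[]
```

>>> arm_command([
  [-2,-2.3,0],
  [-2.5,-2.9,0],
  [-2.5,-2.9,0],
  [-2.4,-3,0.2],
  [-2.2,-2.8,0.2],
  [-1.2,-1.5,0],
  [-0.5,-0.5,0],
  [0,0,0],
  [0,0,0],
], twist=[-1.3,-1.3,-1.3,-1.3,-1.3,-1.2,0,0,0])

```text
time_s: 11.15
tool_pos: [0.4496, 0.0899, 0.0523]
tool_rot: [179.5, 0.4, 0.1]
force: [0.4, 0.8, -0.7]
grip_width: 0.0394
```

```bash
python3 plan.py 445 109.5 40 0 2;  python3 - <<'E'
from cell import optics,telemetry
from h import *
p=telemetry.get_obs()["tool_pos"]
R["amber"]=((8,130,40),(30,255,255))
c=optics.read_camera("side"); e=proj(c,p+[0,0,.035])[0]; print(e)
q=[e+[-25,-25],e+[25,-25],e+[25,25],e+[-25,25]]
for z in (.08,.095,.11): print([ (b[0],b[3],b[6]) for b in blobs(c,"amber",z,q)])
E
```

```text
t=11.15 pos mm [449.6  89.9  52.3] rot [1.795e+02 4.000e-01 1.000e-01] F [ 0.4  0.8 -0.7] w 39.4
2 rows [[-0.23, -0.98, 0.61], [-0.23, -0.98, 0.61]] twist 0.04
[251.64805026 187.08759294]
[([250.7, 187.6], [60.4, 33.1], [453.0, 97.5]), ([237.6, 168.5], [58.8, 21.6], [476.5, 175.4])]
[([250.7, 187.6], [59.4, 32.5], [442.9, 82.6]), ([237.6, 168.5], [57.8, 21.2], [466.0, 159.2])]
[([250.7, 187.6], [58.3, 31.9], [432.7, 67.7]), ([237.6, 168.5], [56.8, 20.9], [455.4, 142.9])]
```

>>> arm_command([
  [-0.2,-0.8,0.3],
  [-0.2,-0.8,0.3],
  [0,-0.3,0.3],
  [0,0,0.3],
  [0,0,0],
  [0,0,0],
], twist=[0,0,0,0,0,0])

```text
time_s: 11.95
tool_pos: [0.4458, 0.1089, 0.039]
tool_rot: [179.5, 0.4, -0.1]
force: [-0.1, -0.8, -0.0]
grip_width: 0.0392
```

```bash
python3 plan.py 445 109.5 12 0 1;  python3 - <<'E'
from cell import optics,telemetry
import cv2
a=optics.read_camera("side")["img"];b=optics.read_camera("top")["img"]
cv2.imwrite("pics/c5.png",cv2.hconcat([cv2.resize(a[150:230,208:288],(400,400),interpolation=3),cv2.resize(b[220:300,190:270],(400,400),interpolation=3)]))
E
```

```text
t=11.95 pos mm [445.8 108.9  39. ] rot [ 1.795e+02  4.000e-01 -1.000e-01] F [-0.1 -0.8 -0. ] w 39.2
3 rows [[-0.03, -0.02, 0.9], [-0.03, -0.02, 0.9], [-0.03, -0.02, 0.9]] twist -0.02
```

View pics/c5.png

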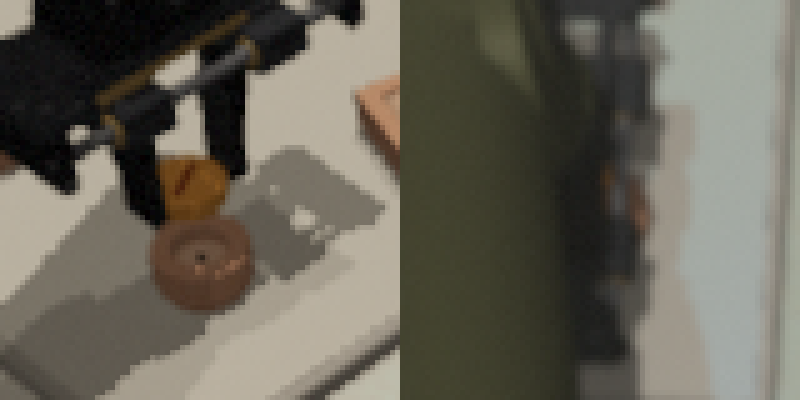

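The disc is held level above the small mould and offset by about 3 mm at most. I'll nudge it and lower with guards.

>>> arm_command([
  [0.1,0.1,0.6],
  [0,0,0.6],
  [0,0,0.5],
  [0,0,0.4],
  [0,0,0.2],
  [0,0,0],
], twist=[0,0,0,0,0,0])

```text
time_s: 12.8
tool_pos: [0.4466, 0.1074, 0.0142]
tool_rot: [179.5, 0.4, -0.1]
force: [-0.5, 0.7, -0.1]
grip_width: 0.0389
```

>>> arm_command([
  [0,0,0.15],
  [0,0,0.1],
  [0,0,0],
], twist=[0,0,0])

```text
time_s: 13.18
tool_pos: [0.4468, 0.1075, 0.0118]
tool_rot: [179.5, 0.4, -0.1]
force: [0.3, -0.2, 0.1]
grip_width: 0.0391
```

>>> arm_command([
  [0,0,0.15],
  [0,0,0.1],
  [0,0,0],
], twist=[0,0,0])

```text
time_s: 13.55
tool_pos: [0.4469, 0.1075, 0.0093]
tool_rot: [179.5, 0.4, -0.1]
force: [-0.5, 1.1, 0.5]
grip_width: 0.0395
```

>>> arm_command([
  [0,0,0.1],
  [0,0,0.1],
  [0,0,0],
], twist=[0,0,0])

```text
time_s: 13.92
tool_pos: [0.447, 0.1075, 0.0073]
tool_rot: [179.5, 0.4, -0.1]
force: [-0.4, -0.1, 1.4]
grip_width: 0.0393
```

>>> arm_command([
  [0,0,0.1],
  [0,0,0],
], twist=[0,0])

```text
time_s: 14.18
tool_pos: [0.4472, 0.1076, 0.0074]
tool_rot: [179.5, 0.4, -0.1]
force: [-0.5, 0.1, -0.1]
grip_width: 0.0391
```

>>> arm_command([
  [0,0,0.1],
  [0,0,0],
], twist=[0,0])

```text
time_s: 14.42
tool_pos: [0.4473, 0.1077, 0.0073]
tool_rot: [179.6, 0.4, -0.1]
force: [0.1, 0.7, 0.4]
grip_width: 0.0392
```

It stopped at 7.3, exactly as predicted, so it is seated. Releasing and rising.

>>> arm_command([
  [0,0,0],
  [0,0,0],
  [0,0,0],
  [0,0,-1],
  [0,0,-2],
  [0,0,-3],
  [0,0,-3],
  [0,0,0],
], twist=[0,0,0,0,0,0,0,0], grip=60)

```text
time_s: 15.42
tool_pos: [0.4483, 0.1082, 0.1014]
tool_rot: [179.6, 0.3, -0.1]
force: [0.4, 0.9, -0.5]
grip_width: 0.0524
```

```bash
python3 plan.py 422 -77 60 -30 4; python3 - <<'E'
from cell import optics
from h import *
R["amber"]=((8,130,40),(30,255,255))
c=optics.read_camera("side")
for k,z in (("amber",.052),("mould",.042)): print([ (b[0],b[3],b[6]) for b in blobs(c,k,z,[(228,180),(270,180),(270,218),(228,218)])])
cv2.imwrite("pics/c6.png",cv2.resize(c["img"][170:230,208:288],(800,600),interpolation=3))
E
```

```text
t=15.43 pos mm [448.3 108.2 101.4] rot [ 1.796e+02  3.000e-01 -1.000e-01] F [ 0.4  0.9 -0.5] w 52.4
5 rows [[-0.52, 3.71, 0.83], [-0.13, 3.74, 0.83], [0.26, 3.73, 0.83], [0.65, 3.68, 0.83], [1.03, 3.6, 0.83]] twist 5.98
[([246.9, 200.7], [66.0, 41.4], [435.2, 96.3])]
[([247.0, 198.4], [57.4, 49.7], [446.5, 110.6])]
```

View pics/c6.png

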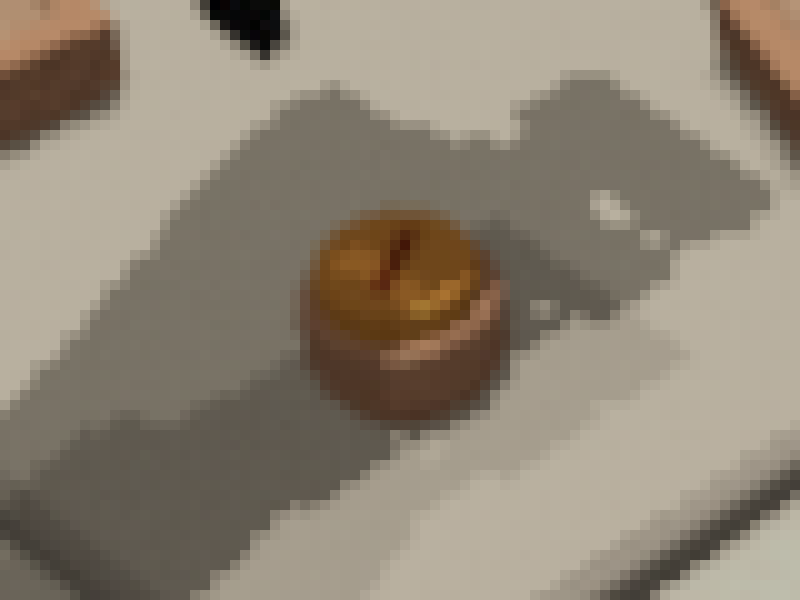

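Amber lies flat on the small mould, about 2–3 mm off centre. Next the blue disc, with the jaws along x to stay clear of the jar.

>>> arm_command([
  [-0.6,3,0.6],
  [-0.6,3.5,0.6],
  [-0.6,3.6,0.6],
  [-0.6,3.6,0.6],
  [-0.3,2.2,0.6],
  [0,1,0.6],
  [0,0.3,0.5],
  [0,0,0],
  [0,0,0],
], twist=[-2,-2,-2,-2,-2,0,0,0,0], grip=85)

```text
time_s: 16.6
tool_pos: [0.4272, -0.0683, 0.0534]
tool_rot: [179.6, 1.2, 10.4]
force: [0.9, -0.2, 0.1]
grip_width: 0.0739
```

```bash
python3 plan.py 422 -77 10 10 2
```

```text
t=16.60 pos mm [427.2 -68.3  53.4] rot [179.6   1.2  10.4] F [ 0.9 -0.2  0.1] w 73.9
3 rows [[-0.22, 0.25, 1.45], [-0.22, 0.26, 1.45], [-0.22, 0.26, 1.45]] twist 0.13
```

>>> arm_command([
  [-0.3,0.4,0.8],
  [-0.3,0.3,0.8],
  [0,0.2,0.8],
  [0,0,0.8],
  [0,0,0.8],
  [0,0,0.6],
  [0,0,0.4],
  [0,0,0],
], twist=[0,0,0,0,0,0,0,0])

```text
time_s: 17.6
tool_pos: [0.4216, -0.0783, -0.0001]
tool_rot: [179.6, 1.2, 10.5]
force: [-0.0, 0.6, -0.8]
grip_width: 0.0743
```

```bash
python3 plan.py 422 -77 -30 10 1
```

```text
t=17.60 pos mm [ 4.216e+02 -7.830e+01 -1.000e-01] rot [179.6   1.2  10.5] F [-0.   0.6 -0.8] w 74.3
3 rows [[0.02, -0.04, 1.0], [0.02, -0.04, 1.0], [0.02, -0.04, 1.0]] twist 0.17
```

>>> arm_command([
  [0,-0.1,0.6],
  [0,0,0.6],
  [0,0,0.6],
  [0,0,0.6],
  [0,0,0.4],
  [0,0,0.2],
  [0,0,0],
], twist=[0,0,0,0,0,0,0])

```text
time_s: 18.48
tool_pos: [0.4212, -0.0775, -0.032]
tool_rot: [179.6, 1.1, 10.5]
force: [0.7, 0.0, -0.6]
grip_width: 0.074
```

>>> arm_command([
  [0,0,0.1],
  [0,0,0],
], twist=[0,0])

```text
time_s: 18.73
tool_pos: [0.4215, -0.0775, -0.0328]
tool_rot: [179.6, 1.1, 10.5]
force: [-0.0, 0.1, -0.3]
grip_width: 0.0737
```

>>> arm_command([
  [0,0,0],
  [0,0,0],
  [0,0,0],
  [0,0,0],
  [0,0,0],
  [0,0,-0.5],
  [0,0,-1],
  [0,0,-2],
  [0,0,-2],
  [0,0,-1.5],
], twist=[0,0,0,0,0,0,0,0,0,0], grip=50, force=15)

```text
time_s: 19.98
tool_pos: [0.4219, -0.0771, 0.0405]
tool_rot: [179.6, 1.2, 10.5]
force: [1.1, 0.0, -1.3]
grip_width: 0.0552
```

```bash
python3 plan.py 599 302 60 20 4
```

```text
t=19.98 pos mm [421.9 -77.1  40.5] rot [179.6   1.2  10.5] F [ 1.1  0.  -1.3] w 55.2
11 rows [[2.21, -3.1, -0.18], [2.26, -3.06, -0.18], [2.3, -3.03, -0.18], [2.35, -2.99, -0.18], [2.39, -2.96, -0.18], [2.44, -2.92, -0.18], [2.48, -2.88, -0.18], [2.52, -2.85, -0.18], [2.57, -2.81, -0.18], [2.61, -2.77, -0.18], [2.65, -2.73, -0.18]] twist -0.87
```

Blue is gripped (55.2 mm). I'll carry it to the large round mould.

>>> arm_command([
  [1.5,-2.1,-1.2],
  [2.2,-3,-0.8],
  [2.3,-3,0],
  [2.3,-3,0],
  [2.4,-3,0],
  [2.4,-2.9,0],
  [2.5,-2.9,0],
  [2.5,-2.9,0],
  [2.5,-2.8,0],
  [1.8,-1.9,0],
], twist=[-0.9,-0.9,-0.9,-0.9,-0.9,-0.9,-0.9,-0.9,-0.9,-0.9])

```text
time_s: 21.22
tool_pos: [0.5743, 0.271, 0.0623]
tool_rot: [-179.9, 0.8, 20.3]
force: [0.8, -0.5, -1.1]
grip_width: 0.0555
```

```bash
python3 plan.py 599 302 50 20 2
```

```text
t=21.23 pos mm [574.3 271.   62.3] rot [-179.9    0.8   20.3] F [ 0.8 -0.5 -1.1] w 55.5
3 rows [[1.13, -0.68, 0.41], [1.13, -0.69, 0.41], [1.13, -0.69, 0.41]] twist 0.1
```

>>> arm_command([
  [0.9,-0.6,0.3],
  [0.8,-0.5,0.3],
  [0.6,-0.4,0.3],
  [0,0,0.2],
  [0,0,0],
], twist=[0,0,0,0,0])

```text
time_s: 21.85
tool_pos: [0.5897, 0.2957, 0.0494]
tool_rot: [-179.9, 0.9, 20.4]
force: [-0.6, 0.3, -0.6]
grip_width: 0.0551
```

```bash
python3 plan.py 599.5 302.5 12 20 1
```

```text
t=21.85 pos mm [589.7 295.7  49.4] rot [-179.9    0.9   20.4] F [-0.6  0.3 -0.6] w 55.1
4 rows [[0.29, -0.07, 0.94], [0.29, -0.07, 0.94], [0.29, -0.07, 0.94], [0.29, -0.08, 0.94]] twist 0.1
```

>>> arm_command([
  [0.5,-0.2,0.6],
  [0.4,-0.1,0.7],
  [0.3,0,0.7],
  [0,0,0.6],
  [0,0,0.5],
  [0,0,0.2],
  [0,0,0],
], twist=[0,0,0,0,0,0,0])

```text
time_s: 22.72
tool_pos: [0.5998, 0.3015, 0.0137]
tool_rot: [-179.9, 1.0, 20.3]
force: [-1.0, 0.3, -1.0]
grip_width: 0.0553
```

```bash
python3 plan.py 599.5 302.5 7 20 1
```

```text
t=22.73 pos mm [599.8 301.5  13.7] rot [-179.9    1.    20.3] F [-1.   0.3 -1. ] w 55.3
1 rows [[0.0, -0.1, 0.67]] twist 0.3
```

>>> arm_command([
  [0,-0.1,0.2],
  [0,0,0.15],
  [0,0,0.1],
  [0,0,0],
], twist=[0,0,0,0])

```text
time_s: 23.22
tool_pos: [0.5997, 0.3028, 0.0096]
tool_rot: [-179.9, 0.9, 20.3]
force: [0.2, -0.3, -0.9]
grip_width: 0.0554
```

>>> arm_command([
  [0,0,0.1],
  [0,0,0.1],
  [0,0,0],
], twist=[0,0,0])

```text
time_s: 23.6
tool_pos: [0.5997, 0.3029, 0.0076]
tool_rot: [-179.9, 0.9, 20.3]
force: [-0.5, 0.6, -1.2]
grip_width: 0.0552
```

>>> arm_command([
  [0,0,0.1],
  [0,0,0.1],
  [0,0,0],
], twist=[0,0,0])

```text
time_s: 23.98
tool_pos: [0.5999, 0.3029, 0.0066]
tool_rot: [-179.9, 0.9, 20.3]
force: [0.3, -0.5, -1.3]
grip_width: 0.055
```

>>> arm_command([
  [0,0,0.1],
  [0,0,0.1],
  [0,0,0],
], twist=[0,0,0])

```text
time_s: 24.35
tool_pos: [0.6, 0.303, 0.0066]
tool_rot: [-179.8, 0.9, 20.3]
force: [0.5, -0.9, -0.9]
grip_width: 0.0556
```

Seated at 6.6 and no longer descending. Releasing and rising, then on to red.

>>> arm_command([
  [0,0,0],
  [0,0,0],
  [0,0,0],
  [0,0,-1],
  [0,0,-2],
  [0,0,-3],
  [0,0,-3],
  [0,0,0],
], twist=[0,0,0,0,0,0,0,0], grip=80)

```text
time_s: 25.35
tool_pos: [0.6031, 0.3037, 0.1039]
tool_rot: [-179.8, 0.6, 20.3]
force: [0.4, 0.4, -0.2]
grip_width: 0.0695
```

```bash
python3 plan.py 593.5 -338 60 -58.2 5.5;python3 plan.py 602.5 -222 60 32.8 5.5; python3 - <<'E'
from cell import optics
c=optics.read_camera("side")
import cv2
cv2.imwrite("pics/c7.png",cv2.resize(c["img"][110:210,188:308],(720,600),interpolation=3))
E
```

```text
t=25.35 pos mm [603.1 303.7 103.9] rot [-179.8    0.6   20.3] F [ 0.4  0.4 -0.2] w 69.5
12 rows [[-1.93, 4.99, 0.37], [-1.35, 5.18, 0.37], [-0.75, 5.3, 0.37], [-0.14, 5.35, 0.37], [0.47, 5.33, 0.37], [1.07, 5.24, 0.37], [1.66, 5.08, 0.37], [2.23, 4.86, 0.37], [2.77, 4.58, 0.37], [3.27, 4.23, 0.37], [3.73, 3.83, 0.37], [4.14, 3.38, 0.37]] twist 6.54
t=25.35 pos mm [603.1 303.7 103.9] rot [-179.8    0.6   20.3] F [ 0.4  0.4 -0.2] w 69.5
10 rows [[-1.83, 4.93, 0.44], [-1.94, 4.89, 0.44], [-2.04, 4.84, 0.44], [-2.15, 4.8, 0.44], [-2.25, 4.75, 0.44], [-2.35, 4.7, 0.44], [-2.46, 4.65, 0.44], [-2.56, 4.59, 0.44], [-2.66, 4.54, 0.44], [-2.76, 4.48, 0.44]] twist -1.25
```

View pics/c7.png

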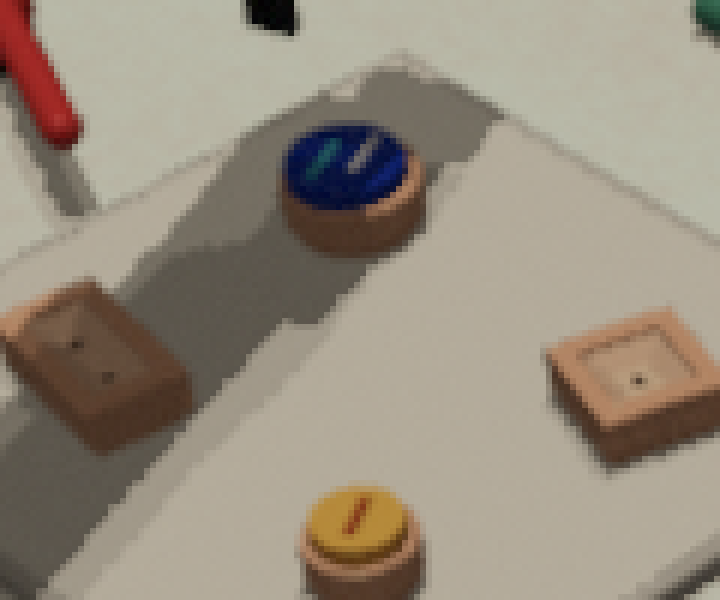

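Blue and amber lie flat on their moulds, both about 2–3 mm to the image's left. I'll bias the next placings by (+2, −2) mm. Now the red square.

>>> arm_command([
  [-1.6,4,0.2],
  [-1.3,5,0.3],
  [-0.7,5.3,0.3],
  [-0.1,5.3,0.3],
  [0.5,5.3,0.3],
  [1.1,5.2,0.3],
  [1.7,5.1,0.3],
  [2.2,4.9,0.4],
  [2.8,4.6,0.4],
  [3.3,4.2,0.4],
], twist=[6.5,6.5,6.5,6.5,6.5,6.5,6.5,6.5,6.5,6.5], grip=78)

```text
time_s: 26.65
tool_pos: [0.5839, -0.2259, 0.0622]
tool_rot: [179.1, 1.0, -46.1]
force: [0.2, 0.2, -0.6]
grip_width: 0.068
```

```bash
python3 plan.py 593.5 -338 60 -58.2 4
```

```text
t=26.65 pos mm [ 583.9 -225.9   62.2] rot [179.1   1.  -46.1] F [ 0.2  0.2 -0.6] w 68.0
3 rows [[2.92, 2.36, 0.07], [3.07, 2.15, 0.07], [3.22, 1.93, 0.07]] twist 4.03
```

>>> arm_command([
  [2.3,1.9,0],
  [2.4,1.7,0],
  [1.8,1.3,0.2],
  [0.4,0.3,0.4],
  [0,0,0],
  [0,0,0],
], twist=[4,3,1,0,0,0])

```text
time_s: 27.4
tool_pos: [0.5821, -0.3178, 0.0507]
tool_rot: [178.5, 1.2, -54.9]
force: [0.3, -1.0, -0.9]
grip_width: 0.0676
```

```bash
python3 plan.py 593.5 -338 10 -58.2 2
```

```text
t=27.40 pos mm [ 582.1 -317.8   50.7] rot [178.5   1.2 -54.9] F [ 0.3 -1.  -0.9] w 67.6
3 rows [[0.77, 0.08, 1.36], [0.77, 0.06, 1.36], [0.77, 0.05, 1.36]] twist 1.11
```

>>> arm_command([
  [0.8,0.1,0.6],
  [0.8,0.1,0.8],
  [0.6,0,0.8],
  [0.1,0,0.8],
  [0,0,0.6],
  [0,0,0.3],
  [0,0,0],
], twist=[1.2,1.2,0.8,0,0,0,0])

```text
time_s: 28.28
tool_pos: [0.5936, -0.3364, 0.0078]
tool_rot: [178.5, 1.2, -58.1]
force: [-0.2, 0.1, -0.1]
grip_width: 0.068
```

```bash
python3 plan.py 593.5 -338 -31 -58.2 1
```

```text
t=28.27 pos mm [ 593.6 -336.4    7.8] rot [178.5   1.2 -58.1] F [-0.2  0.1 -0.1] w 68.0
4 rows [[0.03, 0.02, 0.97], [0.03, 0.02, 0.97], [0.03, 0.02, 0.97], [0.03, 0.02, 0.97]] twist 0.03
```

>>> arm_command([
  [0.1,0,0.6],
  [0,0,0.8],
  [0,0,0.8],
  [0,0,0.6],
  [0,0,0.5],
  [0,0,0.2],
  [0,0,0],
], twist=[0,0,0,0,0,0,0])

```text
time_s: 29.15
tool_pos: [0.5931, -0.3369, -0.0295]
tool_rot: [178.5, 1.2, -58.1]
force: [-0.5, -0.1, -0.8]
grip_width: 0.0678
```

```bash
python3 plan.py 593.5 -338 -32 -58.2 1
```

```text
t=29.15 pos mm [ 593.1 -336.9  -29.5] rot [178.5   1.2 -58.1] F [-0.5 -0.1 -0.8] w 67.8
1 rows [[0.12, 0.02, 0.25]] twist 0.13
```

>>> arm_command([
  [0.1,0,0.15],
  [0,0,0.1],
  [0,0,0],
], twist=[0,0,0])

```text
time_s: 29.52
tool_pos: [0.594, -0.338, -0.0316]
tool_rot: [178.5, 1.2, -58.1]
force: [-0.2, -0.1, 0.3]
grip_width: 0.068
```

>>> arm_command([
  [0,0,0],
  [0,0,0],
  [0,0,0],
  [0,0,0],
  [0,0,0],
], twist=[0,0,0,0,0], grip=45, force=15)

```text
time_s: 30.15
tool_pos: [0.5941, -0.3381, -0.0314]
tool_rot: [178.6, 1.2, -58.1]
force: [0.3, 0.0, -0.1]
grip_width: 0.0503
```

Gripped at 50.3 mm. Lift and check.

>>> arm_command([
  [0,0,-0.5],
  [0,0,-1],
  [0,0,-2],
  [0,0,-2.5],
  [0,0,-2],
  [0,0,-0.5],
  [0,0,0],
], twist=[0,0,0,0,0,0,0])

```text
time_s: 31.02
tool_pos: [0.5978, -0.3392, 0.0613]
tool_rot: [178.7, 1.0, -58.1]
force: [0.2, -0.1, 0.4]
grip_width: 0.0496
```

```bash
python3 plan.py 596 105 58 -17 5
```

```text
t=31.02 pos mm [ 597.8 -339.2   61.3] rot [178.7   1.  -58.1] F [ 0.2 -0.1  0.4] w 49.6
9 rows [[-4.2, -2.59, 0.04], [-3.98, -2.92, 0.04], [-3.74, -3.23, 0.04], [-3.47, -3.51, 0.04], [-3.18, -3.78, 0.04], [-2.87, -4.02, 0.04], [-2.54, -4.23, 0.04], [-2.19, -4.42, 0.04], [-1.83, -4.58, 0.04]] twist -4.56
```

>>> arm_command([
  [-3,-1.8,0],
  [-4,-2.8,0],
  [-3.7,-3.2,0],
  [-3.5,-3.5,0],
  [-3.2,-3.8,0],
  [-2.9,-4,0],
  [-2.5,-4.2,0],
  [-2.2,-4.4,0],
  [-1.6,-3.8,0],
  [-0.7,-2,0],
], twist=[-4.5,-4.5,-4.5,-4.5,-4.5,-4.5,-4.5,-4.5,-4,-1])

```text
time_s: 32.28
tool_pos: [0.5827, 0.1139, 0.0525]
tool_rot: [179.3, 2.4, -16.0]
force: [0.1, 0.3, -0.8]
grip_width: 0.0501
```

```bash
python3 plan.py 596 107 45 -17 2
```

```text
t=32.27 pos mm [582.7 113.9  52.5] rot [179.3   2.4 -16. ] F [ 0.1  0.3 -0.8] w 50.1
1 rows [[1.47, 0.29, 0.75]] twist 0.97
```

>>> arm_command([
  [0.5,0.1,0.3],
  [0.5,0.1,0.3],
  [0.3,0.1,0.3],
  [0,0,0],
  [0,0,0],
], twist=[0,0,0,0,0])

```text
time_s: 32.9
tool_pos: [0.5948, 0.0996, 0.0412]
tool_rot: [179.0, 2.4, -16.6]
force: [-0.6, 0.5, -0.7]
grip_width: 0.0496
```

```bash
python3 plan.py 596 107 12 -17 1
```

```text
t=32.90 pos mm [594.8  99.6  41.2] rot [179.    2.4 -16.6] F [-0.6  0.5 -0.7] w 49.6
4 rows [[-0.02, -0.19, 0.73], [-0.02, -0.18, 0.73], [-0.02, -0.18, 0.73], [-0.02, -0.18, 0.73]] twist 0.11
```

>>> arm_command([
  [0,-0.4,0.5],
  [0,-0.3,0.6],
  [0.1,0,0.6],
  [0,0,0.5],
  [0,0,0.3],
  [0,0,0],
], twist=[0,0,0,0,0,0])

```text
time_s: 33.65
tool_pos: [0.5962, 0.1067, 0.014]
tool_rot: [179.0, 2.5, -16.6]
force: [-0.1, -1.1, -0.7]
grip_width: 0.05
```

```bash
python3 plan.py 596 107 7.5 -17 1;  python3 - <<'E'
from cell import optics
c=optics.read_camera("side")
import cv2
cv2.imwrite("pics/c8.png",cv2.resize(c["img"][130:205,250:350],(800,600),interpolation=3))
E
```

```text
t=33.65 pos mm [596.2 106.7  14. ] rot [179.    2.5 -16.6] F [-0.1 -1.1 -0.7] w 50.0
1 rows [[-0.03, -0.02, 0.65]] twist 0.45
```

View pics/c8.png

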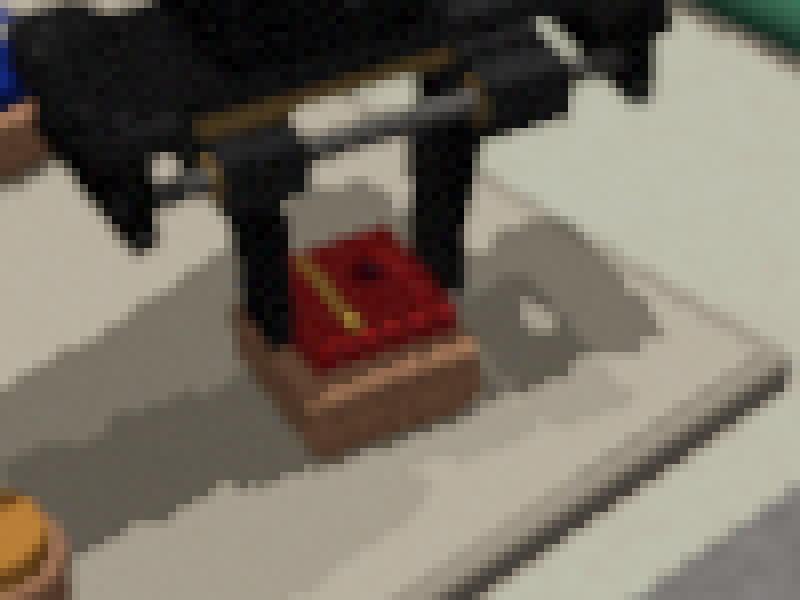

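The red square is aligned just above its rim but sits about 3–5 mm too far from the camera. I'll pull it back (−2.5, −2.5) mm while lowering.

>>> arm_command([
  [-0.15,0.25,0.15],
  [0,0,0.15],
  [0,0,0.1],
  [0,0,0],
], twist=[0,0,0,0])

```text
time_s: 34.2
tool_pos: [0.5943, 0.1045, 0.0107]
tool_rot: [179.0, 2.4, -16.6]
force: [1.2, -0.6, -0.2]
grip_width: 0.0499
```

>>> arm_command([
  [0,0,0.1],
  [0,0,0.1],
  [0,0,0],
], twist=[0,0,0])

```text
time_s: 34.58
tool_pos: [0.5943, 0.1046, 0.0086]
tool_rot: [179.0, 2.4, -16.6]
force: [0.0, 0.3, -0.4]
grip_width: 0.0496
```

>>> arm_command([
  [0,0,0.1],
  [0,0,0.1],
  [0,0,0],
], twist=[0,0,0])

```text
time_s: 34.95
tool_pos: [0.5946, 0.1047, 0.0083]
tool_rot: [179.1, 2.4, -16.6]
force: [0.2, 0.8, 0.5]
grip_width: 0.0498
```

>>> arm_command([
  [0,0,0.1],
  [0,0,0.1],
  [0,0,0],
], twist=[0,0,0])

```text
time_s: 35.33
tool_pos: [0.5948, 0.1048, 0.0083]
tool_rot: [179.1, 2.4, -16.6]
force: [-0.8, -0.3, 0.1]
grip_width: 0.0497
```

Seated at 8.3. Releasing and moving to green.

>>> arm_command([
  [0,0,0],
  [0,0,0],
  [0,0,0],
  [0,0,-1],
  [0,0,-2],
  [0,0,-3],
  [0,0,-3],
  [0,0,0],
], twist=[0,0,0,0,0,0,0,0], grip=72)

```text
time_s: 36.33
tool_pos: [0.6005, 0.1049, 0.1051]
tool_rot: [179.2, 2.2, -16.6]
force: [-0.7, -0.5, 0.3]
grip_width: 0.0627
```

```bash
python3 plan.py 602.5 -222 55 33 4
```

```text
t=36.33 pos mm [600.5 104.9 105.1] rot [179.2   2.2 -16.6] F [-0.7 -0.5  0.3] w 62.7
9 rows [[1.06, 3.48, 0.56], [0.72, 3.56, 0.56], [0.37, 3.61, 0.56], [0.03, 3.63, 0.56], [-0.32, 3.62, 0.56], [-0.67, 3.57, 0.56], [-1.01, 3.49, 0.56], [-1.34, 3.38, 0.56], [-1.66, 3.23, 0.56]] twist -5.51
```

>>> arm_command([
  [0.9,2.8,0.3],
  [0.7,3.6,0.4],
  [0.4,3.6,0.5],
  [0,3.6,0.5],
  [-0.3,3.6,0.5],
  [-0.7,3.6,0.5],
  [-1,3.5,0.5],
  [-1.3,3.4,0.5],
  [-1,1.8,0.5],
  [-0.2,0.4,0.3],
], twist=[-5.5,-5.5,-5.5,-5.5,-5.5,-5.5,-5.5,-5.5,-4,-1])

```text
time_s: 37.58
tool_pos: [0.603, -0.2108, 0.0577]
tool_rot: [-178.6, 2.0, 34.3]
force: [0.3, -0.0, 0.1]
grip_width: 0.0625
```

```bash
cat >> plan.py <<'E'
from scipy.spatial.transform import Rotation as Ro
zt=Ro.from_euler("xyz",s["tool_rot"],degrees=True).as_matrix()[:,2]
print("tip est mm",(p*10-37*zt).round(1))
E
python3 plan.py 602.5 -222 15 33 2
```

```text
t=37.58 pos mm [ 603.  -210.8   57.7] rot [-178.6    2.    34.3] F [ 0.3 -0.   0.1] w 62.5
3 rows [[-0.22, 0.3, 1.42], [-0.22, 0.3, 1.42], [-0.22, 0.3, 1.42]] twist 0.43
tip est mm [ 604.6 -210.8   94.7]
```

>>> arm_command([
  [-0.3,0.4,0.6],
  [-0.3,0.3,0.8],
  [-0.1,0.1,0.8],
  [0,0,0.8],
  [0,0,0.6],
  [0,0,0.3],
  [0,0,0],
], twist=[0.7,0.6,0,0,0,0,0])

```text
time_s: 38.45
tool_pos: [0.6002, -0.2166, 0.0152]
tool_rot: [-178.5, 2.0, 33.1]
force: [0.1, -0.2, 0.4]
grip_width: 0.0624
```

```bash
python3 plan.py 601 -222 -29 33 1;  python3 - <<'E'
from cell import optics
c=optics.read_camera("side")
import cv2
cv2.imwrite("pics/c9.png",cv2.resize(c["img"][195:270,345:445],(800,600),interpolation=3))
E
```

```text
t=38.45 pos mm [ 600.2 -216.6   15.2] rot [-178.5    2.    33.1] F [ 0.1 -0.2  0.4] w 62.4
5 rows [[-0.05, 0.1, 0.88], [-0.05, 0.1, 0.88], [-0.05, 0.1, 0.88], [-0.05, 0.1, 0.88], [-0.05, 0.1, 0.88]] twist 0.01
tip est mm [ 601.9 -216.7   52.1]
```

View pics/c9.png

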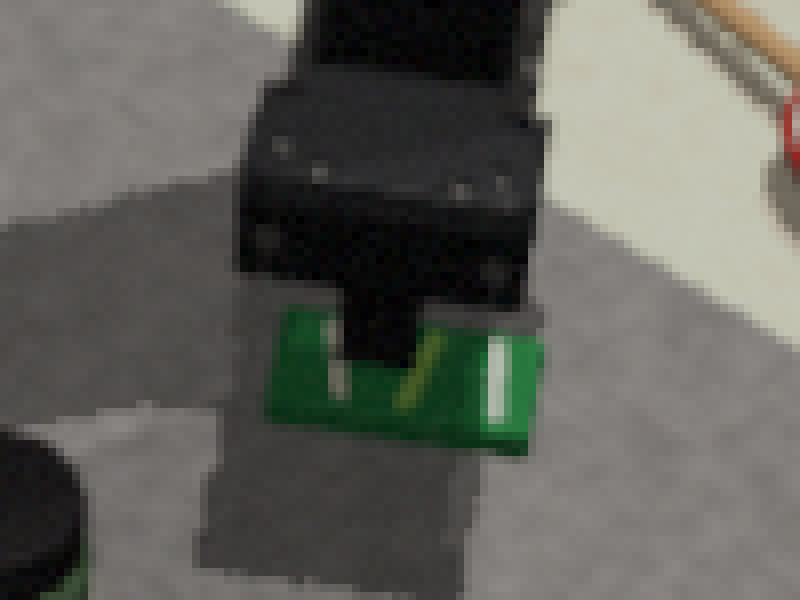

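The near finger (crop col 380) is about 7 mm left of the green blank's middle (col 405). The planned shift already covers most of that, so I'll shift and descend.

>>> arm_command([
  [-0.1,0.35,0.5],
  [-0.1,0.25,0.8],
  [0,0.1,0.8],
  [0,0,0.8],
  [0,0,0.6],
  [0,0,0.5],
  [0,0,0.2],
  [0,0,0],
], twist=[0,0,0,0,0,0,0,0])

```text
time_s: 39.5
tool_pos: [0.6008, -0.2243, -0.0297]
tool_rot: [-178.5, 2.0, 33.0]
force: [-0.7, -0.0, -0.1]
grip_width: 0.0627
```

```bash
python3 plan.py 601 -222 -31.5 33 1
```

```text
t=39.50 pos mm [ 600.8 -224.3  -29.7] rot [-178.5    2.    33. ] F [-0.7 -0.  -0.1] w 62.7
1 rows [[0.14, -0.18, 0.18]] twist 0.05
tip est mm [ 602.4 -224.3    7.3]
```

>>> arm_command([
  [0.1,0,0.15],
  [0,0,0.1],
  [0,0,0],
], twist=[0,0,0])

```text
time_s: 39.88
tool_pos: [0.6021, -0.2237, -0.0317]
tool_rot: [-178.6, 2.0, 33.1]
force: [-0.3, -0.2, 0.0]
grip_width: 0.0627
```

>>> arm_command([
  [0,0,0],
  [0,0,0],
  [0,0,0],
  [0,0,0],
  [0,0,0],
], twist=[0,0,0,0,0], grip=30, force=20)

```text
time_s: 40.5
tool_pos: [0.6024, -0.2237, -0.0315]
tool_rot: [-178.6, 2.0, 33.1]
force: [-0.2, 0.0, -0.6]
grip_width: 0.0394
```

>>> arm_command([
  [0,0,-0.5],
  [0,0,-1],
  [0,0,-2],
  [0,0,-2.5],
  [0,0,-2],
  [0,0,-0.5],
  [0,0,0],
], twist=[0,0,0,0,0,0,0])

```text
time_s: 41.38
tool_pos: [0.6069, -0.2245, 0.0609]
tool_rot: [-178.7, 1.8, 33.0]
force: [-0.1, -0.6, -1.4]
grip_width: 0.0397
```

```bash
python3 plan.py 444 287 58 -8 5
```

```text
t=41.38 pos mm [ 606.9 -224.5   60.9] rot [-178.7    1.8   33. ] F [-0.1 -0.6 -1.4] w 39.7
11 rows [[1.29, -4.71, 0.03], [0.98, -4.78, 0.03], [0.67, -4.83, 0.03], [0.35, -4.87, 0.03], [0.04, -4.88, 0.03], [-0.28, -4.87, 0.03], [-0.6, -4.84, 0.03], [-0.91, -4.79, 0.03], [-1.22, -4.72, 0.03], [-1.53, -4.64, 0.03], [-1.82, -4.53, 0.03]] twist 3.73
tip est mm [ 608.4 -224.5   97.8]
```

Green is held (39.7 mm). Carry it to the rectangular mould.

>>> arm_command([
  [1,-3.5,0],
  [1,-4.7,0],
  [0.7,-4.8,0],
  [0.4,-4.9,0],
  [0,-4.9,0],
  [-0.3,-4.9,0],
  [-0.6,-4.8,0],
  [-0.9,-4.8,0],
  [-1.2,-4.7,0],
  [-1.2,-3.6,0],
], twist=[3.7,3.7,3.7,3.7,3.7,3.7,3.7,3.7,3.7,3.7])

```text
time_s: 42.62
tool_pos: [0.461, 0.2274, 0.058]
tool_rot: [179.5, 2.9, -5.7]
force: [0.6, -0.2, -1.7]
grip_width: 0.0396
```

```bash
python3 plan.py 444 287 50 -8 3
```

```text
t=42.62 pos mm [461.  227.4  58. ] rot [179.5   2.9  -5.7] F [ 0.6 -0.2 -1.7] w 39.6
3 rows [[-0.76, -1.92, 0.27], [-0.79, -1.91, 0.27], [-0.81, -1.9, 0.27]] twist 0.78
tip est mm [462.9 227.5  95. ]
```

>>> arm_command([
  [-0.8,-1.6,0.2],
  [-0.7,-1.4,0.2],
  [-0.4,-1,0.2],
  [0,0,0],
  [0,0,0],
], twist=[0.8,0.8,0,0,0])

```text
time_s: 43.25
tool_pos: [0.4416, 0.272, 0.049]
tool_rot: [179.1, 3.2, -7.0]
force: [0.3, -0.3, 0.9]
grip_width: 0.0394
```

```bash
python3 plan.py 442.5 288 14 -8 1
```

```text
t=43.25 pos mm [441.6 272.   49. ] rot [179.1   3.2  -7. ] F [ 0.3 -0.3  0.9] w 39.4
4 rows [[-0.03, -0.4, 0.88], [-0.03, -0.4, 0.88], [-0.03, -0.4, 0.88], [-0.03, -0.4, 0.88]] twist 0.26
tip est mm [443.7 272.3  86. ]
```

>>> arm_command([
  [0,-0.6,0.5],
  [0,-0.6,0.6],
  [0,-0.3,0.7],
  [0,0,0.7],
  [0,0,0.6],
  [0,0,0.3],
  [0,0,0],
], twist=[1,0,0,0,0,0,0])

```text
time_s: 44.12
tool_pos: [0.4423, 0.2856, 0.0119]
tool_rot: [179.0, 3.2, -8.2]
force: [0.3, 0.5, -1.3]
grip_width: 0.0399
```

```bash
python3 plan.py 442.5 288 10 -8 1;  python3 - <<'E'
from cell import optics
c=optics.read_camera("side")
import cv2
cv2.imwrite("pics/c10.png",cv2.resize(c["img"][125:200,155:255],(800,600),interpolation=3))
E
```

```text
t=44.12 pos mm [442.3 285.6  11.9] rot [179.    3.2  -8.2] F [ 0.3  0.5 -1.3] w 39.9
1 rows [[-0.01, -0.24, 0.19]] twist -0.21
tip est mm [444.4 285.9  48.9]
```

View pics/c10.png

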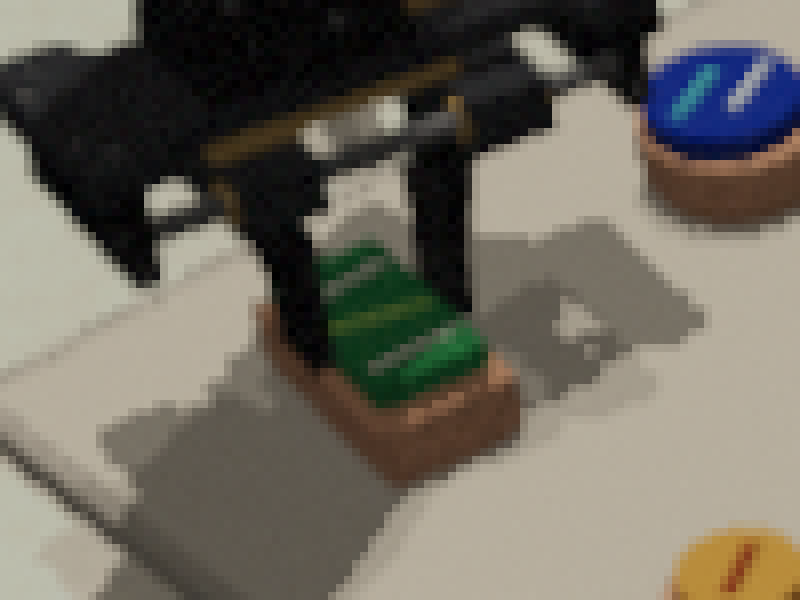

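Green is just above the rim, aligned, and nearly centred. Lower it.

>>> arm_command([
  [0.1,0,0.15],
  [0,0,0.1],
  [0,0,0],
], twist=[0,0,0])

```text
time_s: 44.55
tool_pos: [0.4439, 0.2857, 0.01]
tool_rot: [179.1, 3.1, -8.2]
force: [0.7, -0.5, -1.0]
grip_width: 0.0397
```

>>> arm_command([
  [0,0,0.1],
  [0,0,0.1],
  [0,0,0],
], twist=[0,0,0])

```text
time_s: 44.92
tool_pos: [0.444, 0.2858, 0.0087]
tool_rot: [179.1, 3.1, -8.2]
force: [-1.3, -0.4, 1.7]
grip_width: 0.0396
```

>>> arm_command([
  [0,0,0.1],
  [0,0,0.1],
  [0,0,0],
], twist=[0,0,0])

```text
time_s: 45.3
tool_pos: [0.4439, 0.2856, 0.0079]
tool_rot: [179.1, 3.1, -8.2]
force: [-2.5, -1.0, 2.2]
grip_width: 0.0397
```

>>> arm_command([
  [0,0,0],
  [0,0,0],
  [0,0,0],
  [0,0,-1],
  [0,0,-2],
  [0,0,-3],
  [0,0,-3],
  [0,0,0],
], twist=[0,0,0,0,0,0,0,0], grip=66)

```text
time_s: 46.3
tool_pos: [0.4498, 0.2868, 0.1015]
tool_rot: [179.2, 3.0, -8.2]
force: [0.4, 0.6, 0.8]
grip_width: 0.0574
```

```bash
python3 plan.py 270 590 120 30 5
```

```text
t=46.30 pos mm [449.8 286.8 101.5] rot [179.2   3.   -8.2] F [0.4 0.6 0.8] w 57.4
8 rows [[-2.77, -3.43, -0.23], [-2.47, -3.65, -0.23], [-2.16, -3.84, -0.23], [-1.83, -4.01, -0.23], [-1.49, -4.15, -0.23], [-1.14, -4.26, -0.23], [-0.78, -4.34, -0.23], [-0.42, -4.39, -0.23]] twist -4.78
tip est mm [451.8 287.  138.5]
```

>>> arm_command([
  [-2.2,-2.8,-0.2],
  [-2.5,-3.6,-0.2],
  [-2.2,-3.8,-0.2],
  [-1.8,-4,-0.2],
  [-1.5,-4.1,-0.2],
  [-1.1,-4.2,-0.2],
  [-0.8,-4,0],
  [-0.3,-2,0],
  [0,0,0],
  [0,0,0],
], twist=[-4.8,-4.8,-4.8,-4.8,-4.8,-4.8,-4.8,-2,0,0])

```text
time_s: 47.55
tool_pos: [0.2688, 0.5635, 0.1138]
tool_rot: [-179.0, 3.6, 29.3]
force: [-0.3, 0.2, 0.4]
grip_width: 0.0573
```

```bash
python3 - <<'E'
from cell import optics,telemetry
from h import *
R["amber"]=((15,110,70),(30,255,255)); R["blue"]=((105,100,40),(130,255,255)); R["green"]=((45,80,30),(85,255,255))
ro={"top":[(130,163),(274,168),(267,305),(114,300)],"side":[(250,110),(350,170),(243,243),(148,170)]}
for n in ro:
    c=optics.read_camera(n); cv2.imwrite(f"pics/{n}9.png",c["img"]); np.savez(n+"9.npz",**{k:np.array(v) for k,v in c.items()})
    for k in ("blue","amber","green","red"):
        for b in blobs(c,k,.0515,ro[n]): print(n,k,*b)
a=load("top9")["img"][160:310,110:280];b=load("side9")["img"][115:225,150:350]
cv2.imwrite("pics/fin.png",cv2.hconcat([cv2.resize(a,(400,353),interpolation=3),cv2.resize(b,(400,353),interpolation=3)]))
for n,r in (("top",(slice(240,290),slice(340,440))),):
    d=cv2.absdiff(load(n+"0")["img"][r],load(n+"9")["img"][r]); print("bystander diff",d.mean(),d.max())
print(telemetry.get_obs()["tool_pos"])
E
```

```text
top blue [158.1, 200.3] box [597.2, 302.5] [51.6, 50.1] 47.9 cen [597.0, 303.0]
top amber [229.2, 261.7] box [445.4, 110.2] [38.1, 40.2] 2.2 cen [445.1, 109.8]
top green [159.0, 259.5] box [443.9, 285.8] [75.0, 38.3] 81.9 cen [443.6, 286.0]
top red [234.9, 204.2] box [593.9, 105.7] [50.2, 49.5] 73.3 cen [594.0, 106.0]
side blue [245.1, 137.4] box [595.0, 295.8] [61.2, 50.7] 51.1 cen [594.1, 296.0]
side amber [247.0, 197.1] box [443.0, 105.5] [43.2, 38.8] 43.4 cen [442.7, 105.1]
side green [202.7, 166.3] box [440.9, 280.0] [81.8, 39.3] 80.8 cen [440.5, 279.3]
side red [293.8, 168.7] box [593.3, 103.2] [49.3, 49.1] 74.6 cen [593.1, 103.0]
bystander diff 0.7776666666666666 5
[0.26908158 0.56352313 0.11413125]
```

View pics/fin.png

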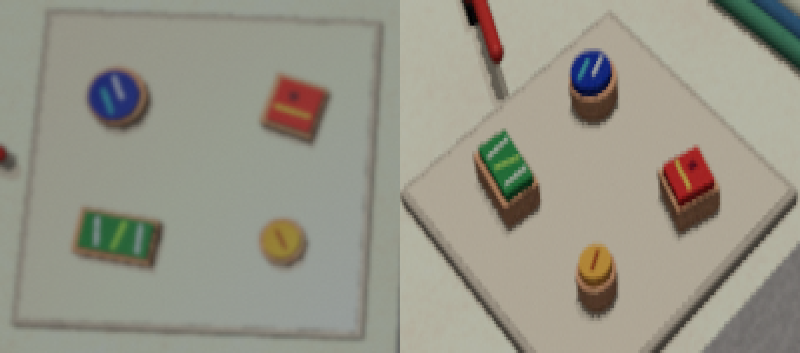

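```bash
python3 -c "
from cell import env
print(env.sign_off())"
```

```text
the job is handed in; nothing more can be done
None
```

All four glass blanks are on their own moulds, and I handed the job in at about 47.7 s. I set each one down in small steps until it met the rim, then released it. `sign_off` reports no verdict, so the result rests on my own checks.

**Centring (final top view, against the first mould measurements):**

| Blank | Off centre | Angle: blank vs mould |
|---|---|---|
| Blue disc | about 3 mm | – |
| Amber disc | under 1 mm | – |
| Green rectangle | about 3 mm | 81.9° vs 82.0° |
| Red square | about 2.5 mm | 73.3° vs 73.2° |

The limits are 10 mm and 0.2 rad.

**Flatness and bystanders:** All four blanks look flat in the side view. The jar and bottle are unchanged in the before-and-after top images. I left the black look-alikes alone, and the arm is parked clear at rest.

**Disagreements:**
- **Tool height:** the reported TCP height was about 35–37 mm lower than where the fingertips really were. The first close of the jaws, on the amber disc, closed above it without contact. I corrected for this offset in every later move.
- **Side camera:** it places the blanks 3–7 mm nearer to it than the top camera does. I put this down to the glass edges being counted, so I trusted the top view for centring.
- **Tool tilt:** the tool drifted to about 3° off vertical by the end. The glass still looked flat after release.

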